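# Snap the last cap onto the fixture plate and hold it down

### The arm

A 6-joint arm with a two-finger parallel gripper is mounted at the origin on a cart in front of the work surface, level with it; the furniture and walls round the work are solid. World frame = base frame: x ahead of the robot, y to its left, z up, the work surface at z = 0. Lengths are in mm, angles in degrees, forces in N, time in s.
With the tool pointing down it reaches from about 275 to 875 mm from the base axis. Payload 12.5 kg.
Tool frame: the origin (TCP) lies at the very end of the fingers, on their centre line; the grasp point (between the pads) lies 19 mm behind it; z points along the fingers, y is the line along which they close (so a half turn about z gives the same grasp; the last joint's range is limited). The gripper opens to 85 mm and grips with 20 to 120 N. Pads are 22 mm wide; open, the fingers measure 114 mm over their backs; the gripper's body (76 mm by 85 mm) begins 54 mm behind the grasp point. The pads swing forward as they close: fully open they stand 13 mm farther back than shut.
Start: joints at [64.137, 20.094, 94.641, -0, 65.266, -4.847], TCP at [197.215, 513.411, 231.29] pointing down, gripper open.
Joint ranges: [-157.81, 157.81], [-45, 120.19], [0.68, 151.7], [-89.99, 269.99], [4.06, 180], [-164.3, 164.3]. Speed limits (degrees/s): [127.2, 127.2, 159.86, 180, 180, 180].

### API

Orientations are given as [roll, pitch, yaw] about the fixed x, y, z axes, in that order (R = Rz(yaw) Ry(pitch) Rx(roll)).
In Python, from workcell import * gives the robot as it stands.
- The arm moves only by the tool apply_moves, never from a script. Its argument "commands" is one flat list of numbers, 7 for each row, row after row: the gripper's target within -1 to 1 (shut at 1, half-way at 0, fully open at -1), then the shift along the tool's x, y, z in units of 500 mm (1.0 is 500 mm), then the turn, a rotation vector about the tool's x, y, z in units of pi rad (1.0 is pi rad). A call has 1 to 8 rows; each row is the pose to reach, as a shift and turn from the pose commanded when the call began, along the tool's axes at that moment, turning the shorter way round; what a row does not reach only later rows make up. A row lasts 1/12 s, in which the tool goes at most 41.7 mm and 7.16 degrees, less where a joint would pass 70% of its speed; a pose out of reach is approached as far as the arm can. A call with a number of a shift or a turn outside -1 to 1 is refused whole. A call with a gripper value outside its range is refused whole. The fingers move at their own pace and stop on an object; "squeeze" is the grip in N (left out, the last holds). Time passes only in rows, so rows that repeat a pose let the fingers close. It gives the time, the measured TCP pose, the force, the opening and the grip force at its end, in the units of the state.
- get_obs(): the state, without advancing time (a new reading comes with each control period).
- snapshot(name): name is "scene" or "top" or "wrist"; returns the picture (384x512x3 uint8, red, green, blue); there is no depth.
- get_calibration(name): a dict with "mtx" (3x3 intrinsics, pixels), "k1" (the pictures are not rectified: a ray, as slopes to the right and down, at radius r is drawn at 1 + k1 r^2 times it, then the intrinsics apply), "world_to_cam" (4x4, takes a point from world to camera coordinates). Camera axes: x right, y down, z forward; pixel columns grow to the right and rows downward; lengths in mm; the calibration is good to about 2 mm. A picture is of the moment at which its call begins: read the wrist's pose just before it. get_calibration takes no time and is no camera call; for the wrist camera it gives the pose at the moment of the call.
- hand_in(): hands the job in; it is judged then, once.
Trained networks look in the newest picture that a camera, given by its name, has taken for a name from the list of things; names that differ only in an ending like _2 or _b are one class to them, and where a whole thing is asked for, a point or a joint stands for the part that bears it (a point fixed in the world has none). Each returns a list of dicts, best first, with "p" (0 to 1); they miss things now and then, are a little off and sometimes report something else, mostly with a low value. They report only what shows in the picture. A call takes as long as a camera call.
- boxes_of(camera, target): "at" ([row, column] in pixels, amid what is visible of it).
- landmark_of(camera, target): "at" ([row, column] in pixels: a listed point, or the origin of a listed thing).
The state is a dict: "clock": time; "joints": joint angles; "joint_vel": joint speeds; "joint_efforts": joint torques, N m; "eef_pos": TCP position; "orientation": TCP orientation; "force": force on the tool from outside, world axes, zero at the start; "moment": the same for the moment, N m; "opening": finger opening in mm; "grip_force": force on a finger pad.
Only numpy, scipy, OpenCV 4.12 (cv2) and the standard library are available. Lean on these libraries where they do the work, as an engineer would, in place of code of your own. Each camera call takes 0.05 s, during which the arm holds its last target. There are 200 camera calls.

### The job

The fixture plate carries three ball-lock studs; two already wear their ribbed caps and one is bare. Pick up the loose cap, set it upright over the bare stud and press it straight down until it clicks and sits fully home on the stud's flange. Keep pressing after the click: finish while still holding a firm push of about 10 N down on the seated cap, without letting go. Leave the bowl of parts, the bit case and the loose bolts where they are.

Things in the scene. Friction and masses are not known exactly. Their poses are not given: they have to be found in the camera images.
- cap_center (a point): centre (half-way up) of the loose snap cap: black ribbed plastic cylinder, 40 mm in diameter, 42 mm tall, 30 to 60 g, standing on the worktop mouth down, flat closed top; pinch its flanks from above. Inside, the mouth has a lip 5 mm high with a 23 mm hole; above it the bore is 29 mm wide. z points up out of the closed top; round, so yaw does not matter.
- stud_seat (a point): bare stud (fixed): centre of the top face of its round steel flange, where the cap's rim must come to rest, 22 mm above the worktop; z up. Flange 48 mm in diameter, 10 mm high. From here the stud, 20 mm in diameter, rises 30 mm, its last 7 mm tapering to 10 mm. Which of the plate's three places is the bare one varies.
- plate: aluminium fixture plate lying on the worktop, screwed down, 70 x 264 x 12 mm, with a low screw head at each corner; origin at the centre of its underside, y along its long side, z up. The three stud places are at y = -90, 0 and +90 mm on its centre line.
- capped_a: a stud of the plate that already wears its cap (fixed): flange 48 mm in diameter and 10 mm high, then the cap, 40 mm in diameter; overall top 64 mm above the worktop; origin at the centre of the underside of its flange, on the plate, 12 mm above the worktop.
- capped_b: the other stud that already wears its cap (fixed), the same as capped_a.
- cap: the same loose snap cap, by the centre of its rim (its underside), 21 mm below cap_center; z up.
- parts_bowl: bystander: round metal bowl of parts, 142 mm in diameter, 78 mm high, loose; origin at the centre of its underside. Leave it alone.
- bit_case: bystander: small closed blue bit case, 78 x 92 x 33 mm, loose; origin at the centre of its underside. Leave it alone.
- bolt_0: bystander: small rusty hex bolt lying on the worktop, 14 x 28 x 12 mm, loose; origin at the centre of its underside. Leave it alone.
- bolt_1: bystander: small rusty hex bolt lying on the worktop, 12 x 29 x 11 mm, loose; origin at the centre of its underside. Leave it alone.
- stud_balls (a point): point on the bare stud's axis 11.5 mm above stud_seat, level with four sprung balls that stand out to a 27 mm circle. A cap's rim meets them about 16 mm above the seat; 8 to 15 N pushes them in, then the force drops, and from about 6 mm above the seat they spring out over the lip and pull the cap down (the click) until it is about home; it bottoms hard on the flange.
- flange: the round steel flange at the foot of the bare stud, on which the cap's rim rests when home; 48 mm in diameter, 10 mm high, origin at the centre of its underside, 12 mm above the worktop, 10 mm below stud_seat; z up.

How it is judged (in metres and radians):
On the way, in this order (a step that is already met when the one before it is completed fails the run):
1. the cap is picked up: its centre at least 45 mm above the worktop (height (world z) of cap_center above 0.045 m and contact force between the fingers and cap above 1 N), for 0.2 s.
2. the cap is clicked home on the bare stud: upright, its rim within 2 mm of the flange (z of cap_center in the frame of stud_seat below 0.023 m and horizontal distance between cap_center and stud_seat below 0.004 m and angle between cap_center's own z axis and vertical below 0.1 rad), for 0.2 s.
At the end, for the whole second after the job is handed in: the cap sits on the bare stud, upright within 0.1 rad, centred within 4 mm, rim within 2 mm of the flange; the fingers are still on it and it is pressed onto the flange with more than 5 N through the whole last second; bowl, bit case and bolts are within 30 mm of where they stood (all of step 2 and z of cap_center in the frame of stud_seat above 0.018 m and contact force between cap and flange above 5 N and contact force between the fingers and cap above 2 N and linear speed of cap below 0.02 m/s and distance of each of parts_bowl, bit_case, bolt_0, bolt_1 from where it was at the start of the episode below 0.03 m); the arm keeps its last pose, push and grip.
It fails at once if the bowl of parts, the bit case or a bolt is moved by more than 30 mm (distance of any of parts_bowl, bit_case, bolt_0, bolt_1 from where it was at the start of the episode above 0.03 m).
It also fails if it takes over 43 s, if anything falls off the work surface, if the arm or the gripper's body presses on something with over 40 N, if the wrist force passes 120 N, or if a joint passes its speed limit or range.

## Working session

There is one attempt and no reset: what is moved stays moved. The work goes in short steps, Python scripts to look and compute and a tool call to move; the robot and the scene stay as the last step left them, time stands still between calls to the robot, and variables do not carry over. Pictures are saved under pics/ and viewed, at most 10 in all, crops included, and the job is handed in when it is done.

Besides the shell and the picture viewer there is one more tool, called after ">>>" by a JSON object that holds its "api" and its "payload", one argument or row to a line. apply_moves: Moves the arm, as the interface text tells. Shifts and turns lie within -1 to 1; 1 stands for 500 mm of shift or pi rad of turn. Its arguments: {"type":"object","properties":{"commands":{"type":"array"},"squeeze":{"type":"number"}},"required":["commands"]}

```bash
mkdir -p pics
cat > h.py <<'E'
from workcell import *
import numpy as np, cv2
from scipy.spatial.transform import Rotation as R
def ray(cal,at):
    K=np.array(cal["mtx"]);k=float(cal["k1"]);T=np.array(cal["world_to_cam"])
    d=np.array([(at[1]-K[0,2])/K[0,0],(at[0]-K[1,2])/K[1,1]])
    u=d.copy()
    for _ in range(30): u=d/(1+k*(u@u))
    return -T[:3,:3].T@T[:3,3], T[:3,:3].T@np.array([u[0],u[1],1])
def atz(cal,at,z):
    c,r=ray(cal,at); return c+r*(z-c[2])/r[2]
def tri(rs):
    A=0;b=0
    for c,r in rs:
        r=r/np.linalg.norm(r);P=np.eye(3)-np.outer(r,r);A=A+P;b=b+P@c
    return np.linalg.solve(A,b)
def save(im,n): cv2.imwrite("pics/"+n,im[:,:,::-1])
def rel(p,rpy):  # wanted TCP pose -> row numbers (from measured pose)
    o=get_obs();R0=R.from_euler('xyz',o["orientation"],degrees=True)
    s=R0.inv().apply(np.array(p)-o["eef_pos"])/500
    t=(R0.inv()*R.from_euler('xyz',rpy,degrees=True)).as_rotvec()/np.pi
    return s.round(4),t.round(4)
E
python3 - <<'E'
from h import *
np.set_printoptions(precision=1,suppress=True)
o=get_obs();print(o)
Z={"cap_center":21,"stud_seat":22,"stud_balls":33.5,"plate":0,"parts_bowl":0,"bit_case":0,"capped_a":12,"bolt_0":0}
ims=[]
for n in ["top","scene","wrist"]:
    im=snapshot(n);cal=get_calibration(n);ims.append(im)
    for t,z in Z.items():
        if n=="wrist" and t not in("cap_center","stud_seat"):continue
        print(n,t,[(np.round(d["p"],2),np.round(d["at"]),atz(cal,d["at"],z)[:2]) for d in landmark_of(n,t)[:3]])
save(cv2.resize(np.vstack([np.hstack(ims[:2]),np.hstack([ims[2],ims[2]*0])]),(800,600)),"a.png")
E
```

```text
{'clock': 0.0, 'joints': array([64.1, 20.1, 94.7, -0. , 65.3, -4.8]), 'joint_vel': array([-0. , -0.1,  0.1, -0. ,  0. ,  0. ]), 'joint_efforts': array([  0. , -50.6, -29.1,  -0. ,   0. ,   0. ]), 'eef_pos': array([197.1, 513.1, 230.7]), 'orientation': array([-179.9,   -0. ,  159. ]), 'force': array([0.6, 0.3, 0.1]), 'moment': array([ 0.,  0., -0.]), 'grip_force': 0.0, 'opening': 85.2795174613025}
top cap_center [(np.float64(0.58), array([198., 312.]), array([ 496.9, -294. ]))]
top stud_seat [(np.float64(0.55), array([200., 167.]), array([486.3, 195.9]))]
top stud_balls [(np.float64(0.62), array([202., 164.]), array([478.3, 202.7]))]
top plate [(np.float64(0.87), array([200., 193.]), array([490.1, 110. ]))]
top parts_bowl [(np.float64(0.63), array([202., 366.]), array([ 484.9, -486.8]))]
top bit_case [(np.float64(0.75), array([192., 134.]), array([517.6, 318.5]))]
top capped_a [(np.float64(0.67), array([202., 192.]), array([482.8, 111.5])), (np.float64(0.56), array([204., 221.]), array([474.9,  14.5]))]
top bolt_0 []
scene cap_center [(np.float64(0.51), array([238., 317.]), array([ 48
[... 306 characters left out ...]
), (np.float64(0.68), array([159., 187.]), array([479.3, 204.4])), (np.float64(0.22), array([165., 192.]), array([468.8, 172.5]))]
scene plate [(np.float64(0.95), array([182., 208.]), array([469. , 104.4]))]
scene parts_bowl [(np.float64(0.61), array([280., 381.]), array([ 495.3, -486.9]))]
scene bit_case [(np.float64(0.88), array([147., 169.]), array([504.9, 331.3]))]
scene capped_a [(np.float64(0.76), array([188., 230.]), array([484.2,  20.3])), (np.float64(0.57), array([178., 206.]), array([467.2, 109.9]))]
scene bolt_0 [(np.float64(0.58), array([242., 354.]), array([ 557.7, -374.2])), (np.float64(0.43), array([205., 284.]), array([ 544.1, -143.6]))]
wrist cap_center []
wrist stud_seat []
```

View pics/a.png

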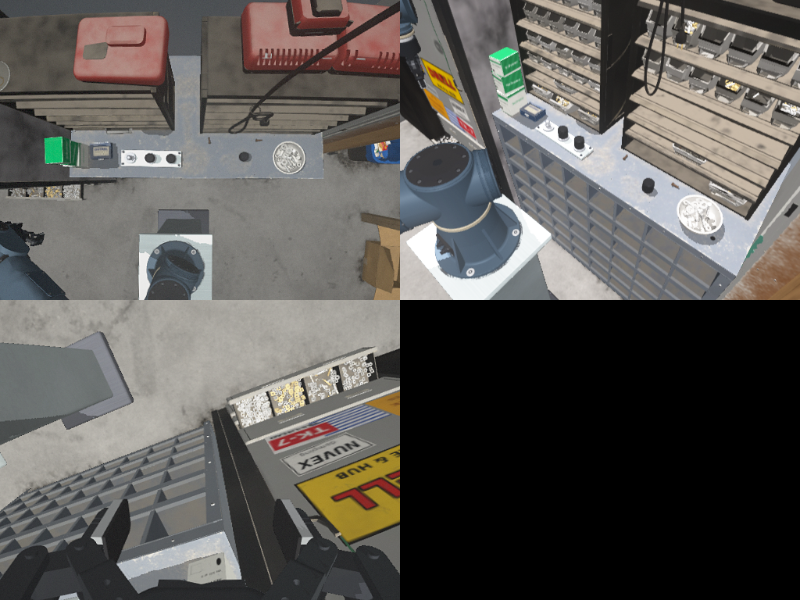

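Run:
```python
from h import *
np.set_printoptions(precision=3,suppress=True)
o=get_obs();T=np.array(get_calibration("wrist")["world_to_cam"]);c=-T[:3,:3].T@T[:3,3]
R0=R.from_euler('xyz',o["orientation"],degrees=True)
print("cam in tool",R0.inv().apply(c-o["eef_pos"]),R0.inv().apply(T[:3,:3].T[:,2]))
cal=get_calibration("top"); T=np.array(cal["world_to_cam"]);print("topcam",-T[:3,:3].T@T[:3,3])
for at in [(169,256),(169,400),(165,130),(228,256)]: print(at,atz(cal,at,0))
for y in [(60,159),(60,-21),(60,180),(60,0),(60,90)]: print(y[1],rel([480,-293,220],[180,0,y[1]]))
```

```text
cam in tool [  83.536    0.772 -142.163] [-0.324 -0.     0.946]
topcam [ 398.687  -89.921 1333.045]
(169, 256) [ 598.798 -105.264    0.   ]
(169, 400) [ 603.307 -613.025    0.   ]
(165, 130) [611.13  336.543   0.   ]
(228, 256) [ 395.176 -106.307    0.   ]
159 (array([-1.106, -1.303,  0.022]), array([ 0., -0., -0.]))
-21 (array([-1.106, -1.303,  0.022]), array([-0., -0.,  1.]))
180 (array([-1.106, -1.303,  0.022]), array([ 0.   , -0.   , -0.117]))
0 (array([-1.106, -1.303,  0.022]), array([-0.   , -0.   ,  0.883]))
90 (array([-1.106, -1.303,  0.022]), array([ 0.   , -0.   ,  0.383]))
```

>>> {"api": "apply_moves", "payload": {
  "commands": [-1,-0.4,-0.48,0,0,0,-0.117,-1,-0.4,-0.48,0,0,0,-0.117,-1,-0.4,-0.48,0,0,0,-0.117,-1,-0.4,-0.48,0,0,0,-0.117,-1,-0.4,-0.48,0,0,0,-0.117,-1,-0.4,-0.48,0,0,0,-0.117,-1,-0.4,-0.48,0,0,0,-0.117,-1,-0.4,-0.48,0,0,0,-0.117]
}}

```text
clock: 1.72
eef_pos: [298.1, 214.8, 231.4]
orientation: [-180.0, 0.0, 180.0]
force: [0.8, -0.1, 0.2]
opening: 85.3
grip_force: 0.0
```

Run:
```python
from h import *
o=get_obs();print(o["clock"],o["eef_pos"],o["orientation"],o["joints"].round(1)); print(rel([480,-293,220],[180,0,180]))
```

```text
1.7167 [298.12099365 214.82756297 231.43959342] [-1.79983571e+02  3.22220097e-02  1.79996777e+02] [ 28.5   0.3 119.   -0.   60.7 -61.5]
(array([-0.3638, -1.0156,  0.0234]), array([-0.0001,  0.0002, -0.    ]))
```

>>> {"api": "apply_moves", "payload": {
  "commands": [-1,-0.18,-0.5,0,0,0,0,-1,-0.18,-0.5,0,0,0,0,-1,-0.18,-0.5,0,0,0,0,-1,-0.18,-0.5,0,0,0,0,-1,-0.18,-0.5,0,0,0,0,-1,-0.18,-0.5,0,0,0,0,-1,-0.18,-0.5,0,0,0,0,-1,-0.18,-0.5,0,0,0,0]
}}

```text
clock: 2.38
eef_pos: [389.0, -35.1, 231.4]
orientation: [-180.0, 0.0, 179.8]
force: [-0.4, 0.5, -0.2]
opening: 85.3
grip_force: 0.0
```

>>> {"api": "apply_moves", "payload": {
  "commands": [-1,-0.184,-0.516,0.02,0,0,0,-1,-0.184,-0.516,0.02,0,0,0,-1,-0.184,-0.516,0.02,0,0,0,-1,-0.184,-0.516,0.02,0,0,0,-1,-0.184,-0.516,0.02,0,0,0,-1,-0.184,-0.516,0.02,0,0,0,-1,-0.184,-0.516,0.02,0,0,0,-1,-0.184,-0.516,0.02,0,0,0]
}}

```text
clock: 3.05
eef_pos: [481.2, -293.2, 220.7]
orientation: [-180.0, 0.0, 179.9]
force: [-0.7, -0.3, 0.2]
opening: 85.4
grip_force: 0.0
```

Run:
```python
from h import *
o=get_obs();print(o["clock"],o["eef_pos"],o["orientation"],o["joint_vel"].round(1))
im=snapshot("wrist");cal=get_calibration("wrist")
for t,z in(("cap_center",21),("cap",0)):print(t,[(d["p"],d["at"],atz(cal,d["at"],z)) for d in landmark_of("wrist",t)])
print([(d["p"],d["at"]) for d in boxes_of("wrist","cap")])
save(im,"b.png")
```

```text
3.05 [ 481.24994445 -293.15756339  220.67349702] [-1.79964990e+02  1.40323023e-02  1.79919601e+02] [ 3.  -3.3  5.2  0.8 -0.2  2.5]
cap_center [(0.62, [168.7, 257.7], array([ 489.208806  , -290.40176333,   21.        ]))]
cap [(0.87, [163.4, 255.9], array([ 488.61265296, -292.45040782,    0.        ]))]
[(0.59, [170.3, 252.3])]
```

View pics/b.png

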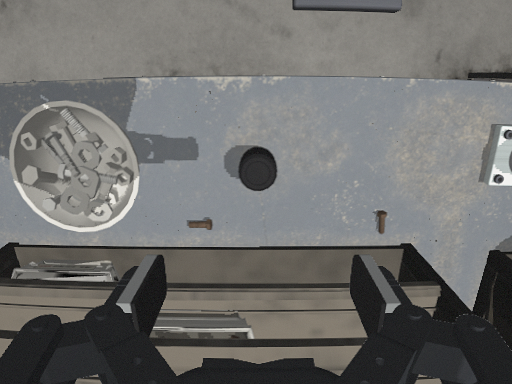

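>>> {"api": "apply_moves", "payload": {
  "commands": [-1,-0.016,0.004,0.24,0,0,0,-1,-0.016,0.004,0.24,0,0,0,-1,-0.016,0.004,0.24,0,0,0,-1,-0.016,0.004,0.24,0,0,0,-1,-0.016,0.004,0.24,0,0,0,-1,-0.016,0.004,0.24,0,0,0]
}}

```text
clock: 3.75
eef_pos: [489.2, -288.2, 103.7]
orientation: [-179.9, 0.1, -179.9]
force: [0.1, 0.3, 0.7]
opening: 85.3
grip_force: 0.0
```

Run:
```python
from h import *
o=get_obs();print(o["clock"],o["eef_pos"],o["orientation"],o["joint_vel"].round(1))
im=snapshot("wrist");cal=get_calibration("wrist")
for t,z in(("cap_center",21),("cap",0)):print(t,[(d["p"],d["at"],atz(cal,d["at"],z)) for d in landmark_of("wrist",t)])
m=(im.max(2)<45).astype(np.uint8);m[250:]=0
n,l,s,c=cv2.connectedComponentsWithStats(m)
for i in range(1,n):
    if s[i,4]>500:print(s[i],c[i])
save(im,"c.png")
```

```text
3.75 [ 489.16235707 -288.22680616  103.69308188] [-1.79914316e+02  1.21653446e-01 -1.79909692e+02] [-0.3 -1.1 -0.7 -0.1 -0.5 -0. ]
cap_center [(0.81, [199.5, 250.8], array([ 490.39908052, -293.25666565,   21.        ]))]
cap [(0.98, [191.6, 245.9], array([ 491.60515157, -297.63651008,    0.        ]))]
[ 221  167   57   67 2746] [249.39839767 198.03204661]
```

View pics/c.png

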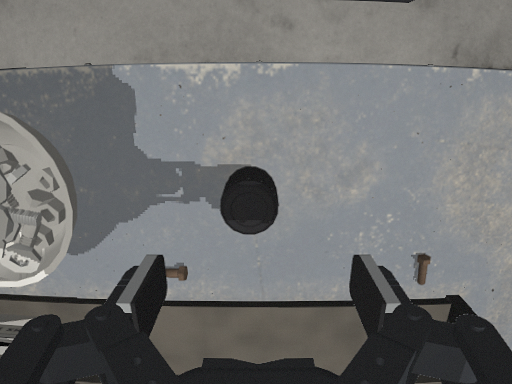

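>>> {"api": "apply_moves", "payload": {
  "commands": [-1,-0.004,-0.012,0.195,0,0,0,-1,-0.004,-0.012,0.195,0,0,0,-1,-0.004,-0.012,0.195,0,0,0,-1,-0.004,-0.012,0.195,0,0,0,1,-0.004,-0.012,0.195,0,0,0,1,-0.004,-0.012,0.195,0,0,0,1,-0.004,-0.012,0.195,0,0,0,1,-0.004,-0.012,0.195,0,0,0],
  "squeeze": 60
}}

```text
clock: 4.57
eef_pos: [491.2, -294.8, 5.9]
orientation: [-179.9, 0.1, -180.0]
force: [-5.5, 3.5, 23.4]
opening: 40.6
grip_force: 58.0
```

>>> {"api": "apply_moves", "payload": {
  "commands": [1,0,0,0,0,0,0,1,0,0,0,0,0,0,1,0,0,0,0,0,0,1,0,0,0,0,0,0,1,0,0,0,0,0,0,1,0,0,0,0,0,0],
  "squeeze": 60
}}

```text
clock: 5.07
eef_pos: [491.2, -294.9, 6.0]
orientation: [-179.9, 0.1, -180.0]
force: [-2.3, 1.1, 12.9]
opening: 40.5
grip_force: 59.6
```

>>> {"api": "apply_moves", "payload": {
  "commands": [1,0,0,-0.32,0,0,0,1,0,0,-0.32,0,0,0,1,0,0,-0.32,0,0,0,1,0,0,-0.32,0,0,0,1,0,0,-0.32,0,0,0,1,0,0,-0.32,0,0,0]
}}

```text
clock: 5.57
eef_pos: [491.1, -294.7, 166.7]
orientation: [-179.8, 0.3, -180.0]
force: [-0.7, 0.6, -0.7]
opening: 40.5
grip_force: 60.9
```

>>> {"api": "apply_moves", "payload": {
  "commands": [1,0.01,0.5,0,0,0,0,1,0.01,0.5,0,0,0,0,1,0.01,0.5,0,0,0,0,1,0.01,0.5,0,0,0,0,1,0.01,0.5,0,0,0,0,1,0.01,0.5,0,0,0,0,1,0.01,0.5,0,0,0,0,1,0.01,0.5,0,0,0,0]
}}

```text
clock: 6.23
eef_pos: [484.4, -42.3, 163.1]
orientation: [180.0, -0.1, -179.7]
force: [-0.3, -0.8, 0.1]
opening: 40.6
grip_force: 61.0
```

>>> {"api": "apply_moves", "payload": {
  "commands": [1,0.01,0.48,0,0,0,0,1,0.01,0.48,0,0,0,0,1,0.01,0.48,0,0,0,0,1,0.01,0.48,0,0,0,0,1,0.01,0.48,0,0,0,0,1,0.01,0.48,0,0,0,0,1,0.01,0.48,0,0,0,0,1,0.01,0.48,0,0,0,0]
}}

```text
clock: 6.9
eef_pos: [479.8, 195.9, 163.0]
orientation: [-180.0, -0.1, -179.9]
force: [0.2, -1.3, -0.1]
opening: 40.4
grip_force: 61.0
```

Run:
```python
from h import *
o=get_obs();print(o["clock"],o["eef_pos"],o["orientation"],o["joint_vel"].round(1),o["opening"],o["grip_force"],o["force"])
im=snapshot("wrist");cal=get_calibration("wrist")
for t,z in(("stud_seat",22),("stud_balls",33.5),("flange",12),("capped_a",12),("plate",0),("cap_center",150)):print(t,[(d["p"],d["at"],atz(cal,d["at"],z)) for d in landmark_of("wrist",t)])
save(im,"d.png")
```

```text
6.9 [479.78182587 195.91884382 163.02021484] [-1.79968936e+02 -5.86091745e-02 -1.79868570e+02] [-2.7 -0.7  1.  -0.3  0.1 -0.7] 40.38037491437511 61.02098811417818 [ 0.18640676 -1.34031986 -0.08679209]
stud_seat [(0.96, [178.7, 264.2], array([482.05222264, 201.24938392,  22.        ]))]
stud_balls [(0.56, [179.7, 263.4], array([479.49512067, 200.33785007,  33.5       ]))]
flange [(0.84, [172.8, 259.4], array([479.34743828, 196.95124193,  12.        ]))]
capped_a [(0.8, [175.2, 164.2], array([481.61143452, 107.74776812,  12.        ])), (0.64, [179.1, 262.2], array([485.45392825, 199.57832591,  12.        ])), (0.63, [172.9, 73.6], array([479.05214963,  19.56665646,  12.        ]))]
plate []
cap_center [(0.89, [270.8, 260.2], array([496.28383294, 196.92006602, 150.        ]))]
```

View pics/d.png

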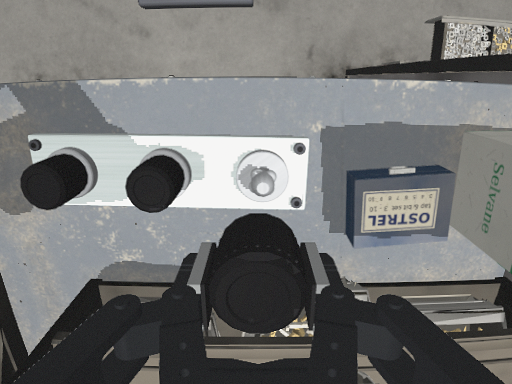

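>>> {"api": "apply_moves", "payload": {
  "commands": [1,-0.004,0.008,0.076,0,0,0,1,-0.004,0.008,0.076,0,0,0,1,-0.004,0.008,0.076,0,0,0,1,-0.004,0.008,0.076,0,0,0,1,-0.004,0.008,0.076,0,0,0,1,-0.004,0.008,0.076,0,0,0]
}}

```text
clock: 7.75
eef_pos: [482.4, 199.8, 127.1]
orientation: [180.0, 0.1, -180.0]
force: [0.6, 0.5, 0.5]
opening: 40.4
grip_force: 61.0
```

Run:
```python
from h import *
o=get_obs();print(o["clock"],o["eef_pos"],o["orientation"],o["joint_vel"].round(1))
im=snapshot("wrist");cal=get_calibration("wrist")
for t,z in(("stud_seat",22),("stud_balls",33.5),("flange",12),("capped_a",12),("cap_center",o["eef_pos"][2]+15),("cap",o["eef_pos"][2]-6)):print(t,[(d["p"],d["at"],atz(cal,d["at"],z)) for d in landmark_of("wrist",t)])
# draw predicted flange top & stud tip circles for centre at TCP
def proj(P):
    T=np.array(cal["world_to_cam"]);p=(T[:3,:3]@P.T).T+T[:3,3];u=p[:,:2]/p[:,2:];u=u*(1+cal["k1"]*(u**2).sum(1,keepdims=True));K=np.array(cal["mtx"]);return u*[K[0,0],K[1,1]]+K[:2,2]
big=cv2.resize(im[120:320,176:346],None,fx=4,fy=4,interpolation=cv2.INTER_CUBIC)[:600].copy();raw=big.copy()
a=np.linspace(0,2*np.pi,90)
for r,z,x,y in((24,22,o["eef_pos"][0],o["eef_pos"][1]),(5,52,o["eef_pos"][0],o["eef_pos"][1]),(20,o["eef_pos"][2]-6,o["eef_pos"][0],o["eef_pos"][1])):
    q=(proj(np.c_[x+r*np.cos(a),y+r*np.sin(a),0*a+z])-[176,120]+.5)*4-.5
    cv2.polylines(big,[np.int32(q)],True,(255,0,0),1)
save(big,"e.png");save(im,"e_raw.png")
```

```text
7.75 [482.38332723 199.84778931 127.07606353] [ 1.79970912e+02  9.94658451e-02 -1.79959180e+02] [ 0.1  0.3  0.2 -0.  -0.3  0.1]
stud_seat [(0.77, [187.6, 257.5], array([481.23254822, 200.29583816,  22.        ]))]
stud_balls [(0.63, [189.8, 256.5], array([479.15314709, 199.54532803,  33.5       ]))]
flange [(0.96, [183.6, 258.6], array([481.10172702, 201.1939403 ,  12.        ]))]
capped_a [(0.86, [182.5, 146.1], array([480.09079242, 107.85769499,  12.        ])), (0.8, [178.4, 45.8], array([476.24179   ,  20.43796492,  12.        ]))]
cap_center [(0.8, [267.7, 255.0], array([478.92224511, 199.25883174, 142.07606353]))]
cap [(0.7, [249.3, 256.5], array([481.30255535, 199.8533189 , 121.07606353]))]
```

View pics/e.png

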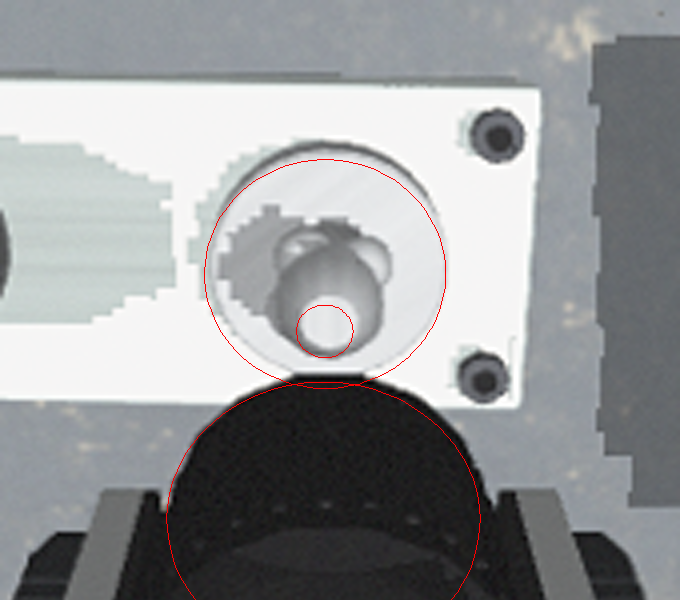

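>>> {"api": "apply_moves", "payload": {
  "commands": [1,0.0015,0.0005,0.08,0,0,0,1,0.0015,0.0005,0.14,0,0,0,1,0.0015,0.0005,0.15,0,0,0,1,0.0015,0.0005,0.15,0,0,0,1,0.0015,0.0005,0.15,0,0,0,1,0.0015,0.0005,0.15,0,0,0]
}}

```text
clock: 8.6
eef_pos: [481.3, 200.1, 51.6]
orientation: [180.0, 0.0, -180.0]
force: [0.1, -0.6, -0.3]
opening: 40.2
grip_force: 61.1
```

Run:
```python
from h import *
o=get_obs();print(o["clock"],o["eef_pos"],o["orientation"],o["force"],o["joint_vel"].round(1))
im=snapshot("wrist")
save(cv2.resize(im[120:320,176:346],None,fx=3,fy=3),"f.png")
```

```text
8.6 [481.26857647 200.14417672  51.56732427] [ 1.79991925e+02  1.59467747e-02 -1.79953909e+02] [ 0.07156054 -0.64977039 -0.32280842] [ 0.1 -0.5  0.1  0.  -0.3 -0.1]
```

View pics/f.png

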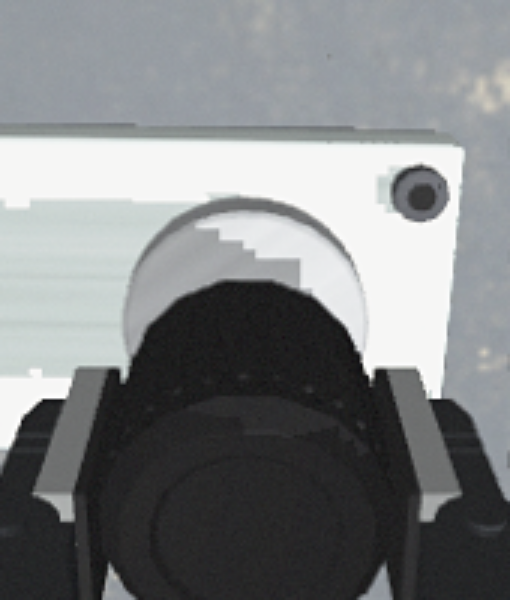

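>>> {"api": "apply_moves", "payload": {
  "commands": [1,0,0,0.004,0,0,0,1,0,0,0.008,0,0,0,1,0,0,0.012,0,0,0,1,0,0,0.016,0,0,0,1,0,0,0.016,0,0,0,1,0,0,0.016,0,0,0]
}}

```text
clock: 9.15
eef_pos: [481.8, 200.1, 43.1]
orientation: [180.0, 0.1, -180.0]
force: [2.5, -0.7, 3.0]
opening: 40.3
grip_force: 61.4
```

>>> {"api": "apply_moves", "payload": {
  "commands": [1,0,0,0.003,0,0,0,1,0,0,0.006,0,0,0,1,0,0,0.009,0,0,0,1,0,0,0.012,0,0,0,1,0,0,0.012,0,0,0,1,0,0,0.012,0,0,0]
}}

```text
clock: 9.65
eef_pos: [481.6, 200.1, 36.8]
orientation: [180.0, 0.1, -180.0]
force: [6.5, -1.9, -1.6]
opening: 39.9
grip_force: 61.1
```

>>> {"api": "apply_moves", "payload": {
  "commands": [1,-0.0015,0,0.003,0,0,0,1,-0.0015,0,0.006,0,0,0,1,-0.0015,0,0.009,0,0,0,1,-0.0015,0,0.012,0,0,0,1,-0.0015,0,0.012,0,0,0,1,-0.0015,0,0.012,0,0,0]
}}

```text
clock: 10.15
eef_pos: [481.2, 199.9, 30.3]
orientation: [-180.0, -0.1, -180.0]
force: [1.8, 0.2, -4.2]
opening: 40.5
grip_force: 60.9
```

>>> {"api": "apply_moves", "payload": {
  "commands": [1,0,0,0.002,0,0,0,1,0,0,0.004,0,0,0,1,0,0,0.004,0,0,0,1,0,0,0.004,0,0,0]
}}

```text
clock: 10.48
eef_pos: [481.7, 200.0, 28.8]
orientation: [-180.0, -0.0, -180.0]
force: [0.8, 0.9, -0.9]
opening: 40.9
grip_force: 61.2
```

>>> {"api": "apply_moves", "payload": {
  "commands": [1,0,0,0.002,0,0,0,1,0,0,0.002,0,0,0,1,0,0,0.002,0,0,0,1,0,0,0.002,0,0,0]
}}

```text
clock: 10.82
eef_pos: [481.9, 200.1, 28.0]
orientation: [180.0, 0.0, -180.0]
force: [-2.5, -1.1, 5.2]
opening: 40.3
grip_force: 61.7
```

>>> {"api": "apply_moves", "payload": {
  "commands": [1,0,0,0.002,0,0,0,1,0,0,0.002,0,0,0,1,0,0,0.002,0,0,0,1,0,0,0.002,0,0,0,1,0,0,0.002,0,0,0,1,0,0,0.002,0,0,0]
}}

```text
clock: 11.32
eef_pos: [481.9, 200.1, 27.9]
orientation: [180.0, 0.0, -179.9]
force: [-6.0, -2.0, 20.5]
opening: 40.0
grip_force: 63.2
```

>>> {"api": "apply_moves", "payload": {
  "commands": [1,0,0,-0.001,0,0,0,1,0,0,-0.001,0,0,0,1,0,0,-0.001,0,0,0,1,0,0,-0.001,0,0,0,1,0,0,-0.001,0,0,0,1,0,0,-0.001,0,0,0]
}}

```text
clock: 11.82
eef_pos: [481.9, 200.1, 28.0]
orientation: [180.0, 0.0, -180.0]
force: [-5.1, -0.8, 11.9]
opening: 40.2
grip_force: 62.4
```

Run:
```python
from h import *
for i in range(4):
    im=snapshot("wrist");o=get_obs();print(o["clock"],o["eef_pos"],o["force"])
save(im[100:340,120:400],"g.png")
```

```text
11.8667 [481.93476649 200.10100437  27.99043921] [-4.54044035 -1.60322423 13.39712219]
11.9167 [481.93674204 200.0965977   27.99030384] [-4.17480386 -1.36003226 12.76323197]
11.9667 [481.93240303 200.09968175  27.99250085] [-3.85641732 -1.29409395 12.01419046]
12.0167 [481.91856527 200.09792528  28.00472238] [-3.47933963 -1.44883081 13.23324306]
```

View pics/g.png

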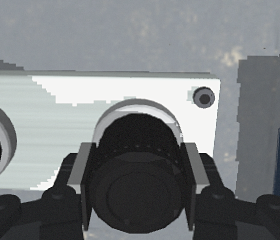

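The picture shows the cap seated on the flange (crop around row 130, column 140). The push is steady at about 12–13 N, so I'm handing in.

```bash
python3 -c "
from workcell import *
print(hand_in())"
```

```text
the job is handed in; nothing more can be done
None
```

The cap is pressed home on the bare stud, and I handed the job in with the gripper still holding it and pushing down at about 12–13 N; the judge's verdict was not shown.

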